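Close the mould press through its guard window

TASK

Load and close the mould press, using only the outside of the shut fingers: push the carriage fully home by its upright push plate, and then reach down through the guard window and press the lever all the way down. Never touch the guard, do not lift the lever or press it before the carriage is home, and do not move the two vials and the dropper bottle beside the press or the mixing stick. Leave the carriage home and the lever down.

Things in the scene. Friction and masses are not known exactly. Their poses are not given: they have to be found in the camera images.
- guard: Press guard, fixed: a level frame of dark steel bars on four posts, clear sheets below it at front and sides. Its window is 84 (x) x 80 mm (y), the frame 104 x 100 mm outside, 6 mm thick. Origin: centre of the window at the frame's top face, 85 mm above the table; nothing of the press rises more than 2 mm higher. x points to the back of the press (the way the carriage goes in), within 0.35 rad of straight ahead; z up
- paddle (a point): Centre of the top face of the black paddle (34 mm along x, 30 mm along y, 7 mm thick) at the free end of the lever, below the middle of the guard window: about 11 mm below the frame's top face when the lever is up, about 33 mm below it when the lever is fully down
- lever (a joint): Press lever (rad), hinged at the back of the press 100 mm behind the paddle: starts up, at 0 to 0.03; grows as the paddle is pressed down; 0.22 is fully down, at its hard stop (it can also be lifted to -0.06). It is stiff, about 4 N at the paddle, has no spring and stays where it is left
- carriage (a joint): Mould carriage (m): a flat tray with a strip mould fixed in it, that slides in the press along the guard's x. Starts drawn out, at 0 to 0.012; 0.05 is fully home, at its hard stop. About 3 N moves it and it stays where it is left
- push_plate (a point): Point on the middle of the front face of the carriage's upright push plate (50 mm wide, 8 mm thick), 56 mm above the table; the plate's top is at 71 mm. It stands at the carriage's end nearest the robot, square to the guard's x, and is pushed along +x. Its front face is 100 mm in front of the window's centre when the carriage is home, 150 mm at joint value 0
- vial_a: Bystander: small screw vial of dark glitter, 27 mm across, 44 mm tall, standing beside the press; origin at the middle of its foot
- vial_b: Bystander: small screw vial of lime glitter, 27 mm across, 44 mm tall, standing beside the press; origin at the middle of its foot
- dropper: Bystander: dropper bottle with a pointed black cap, 25 mm across, 80 mm tall, standing beside the press; origin at the middle of its foot
- stick: Bystander: wooden mixing stick lying flat, 18 x 150 x 9 mm, to the right; origin at the middle of its underside

How it is judged:
By the outcome, as a careful person would: the job done as asked, in the order asked, and still so for the second after the job is handed in, with the robot touching nothing.
It also fails if it takes over 43 s, if anything falls off the work surface, if the arm or the gripper's body presses on something with over 40 N, if the wrist force passes 120 N, or if a joint passes its speed limit or range.

ROBOT

A 6-joint arm with a two-finger parallel gripper is mounted at the origin on a cart in front of the work surface, level with it; the furniture and walls round the work are solid. World frame = base frame: x ahead of the robot, y to its left, z up, the work surface at z = 0. Lengths are in m, angles in rad, forces in N, time in s.
With the tool pointing down it reaches from about 0.325 to 0.85 m from the base axis. Payload 15.5 kg.
Tool frame: the origin (TCP) lies between the finger pads; the fingertips stand 19 mm ahead of it and the grasp point (between the pads) is the TCP; z points along the fingers, y is the line along which they close (so a half turn about z gives the same grasp; the last joint's range is limited). The gripper opens to 91 mm and grips with 3 to 60 N. Pads are 32 mm wide; open, the fingers measure 118 mm over their backs; the gripper's body (76 mm by 178 mm) begins 60 mm behind the grasp point.
Start: joints at [1.034, 0.494, 1.345, -0, 1.302, -0.096], TCP at [0.267, 0.565, 0.233] pointing down, gripper open.
Joint ranges: [-2.91, 2.91], [-0.82, 2.16], [0.22, 2.67], [-1.22, 4.37], [0.12, 2.79], [-3.08, 3.08]. Speed limits (rad/s): [1.89, 1.89, 2.57, 3.01, 3.01, 3.01].

INTERFACE

Orientations are given as a unit quaternion [w, x, y, z].
In Python, from cell import bot gives the robot as it stands.
- The arm moves only by the tool servo_tool, never from a script. Its argument "motion" is a list of rows, each a list of 6 numbers: the shift along the world's x, y, z normalised to -1 to 1, where 1 is 0.2 m, then the turn, a rotation vector about the world's x, y, z normalised to -1 to 1, where 1 is pi rad. In form: [[tx, ty, tz, rx, ry, rz], ...]. A call has 1 to 5 rows; each row shifts and turns the commanded pose from where the row before left it; what a row does not reach is not made up. A row lasts 1/8 s, in which the tool goes at most 62.5 mm and 10.7 degrees, less where a joint would pass 70% of its speed; a pose out of reach is approached as far as the arm can. A call with a number of a shift or a turn outside -1 to 1 is refused whole. A call with a gripper value outside its range is refused whole. "fingers" is the opening, from 0 (shut) to 1 (fully open), set as the call begins (left out, the last holds). The fingers move at their own pace and stop on an object; "newtons" is the grip in N (left out, the last holds). Time passes only in rows, so rows that do not move let the fingers close. It gives the time, the measured TCP pose, the force, the opening and the grip force at its end, in the units of the state.
- bot.read_state(): the state, without advancing time (a new reading comes with each control period).
- bot.read_camera(name): name is "scene" or "side" or "wrist"; returns (picture, depth): 384x512x3 uint8, red, green, blue; 384x512 float32, m along the optical axis (not along the pixel's ray), 0 where there is no reading.
- bot.get_calibration(name): a dict with "intrinsics" (3x3 intrinsics, pixels), "camera_from_world" (4x4, takes a point from world to camera coordinates); the wrist camera has in their place "mount" (4x4, takes a point from camera to tool coordinates, whose origin is the TCP and whose axes are the flange's). Camera axes: x right, y down, z forward; pixel columns grow to the right and rows downward; lengths in m; the calibration is good to about 2 mm. The wrist camera is an equidistant fisheye: a pixel r from the principal point sees the ray r / f radians off the axis. A picture is of the moment at which its call begins: read the wrist's pose just before it. get_calibration takes no time and is no camera call.
- bot.finish_job(): hands the job in; it is judged then, once.
Trained networks look in the newest picture that a camera, given by its name, has taken for a name from the list of things; names that differ only in an ending like _2 or _b are one class to them, and where a whole thing is asked for, a point or a joint stands for the part that bears it (a point fixed in the world has none). Each returns a list of dicts, best first, with "score" (0 to 1); they miss things now and then, are a little off and sometimes report something else, mostly with a low value. They report only what shows in the picture. A call takes as long as a camera call.
- bot.spot_in(camera, label): "location" ([column, row] in pixels, amid what is visible of it).
- bot.masks_of(camera, label): "mask" (384x512 bool, what is visible of it) and "location" ([column, row] in pixels, amid what is visible of it).
The state is a dict: "clock": time; "joint_positions": joint angles; "qd": joint speeds; "joint_efforts": joint torques, N m; "tool_pos": TCP position; "tool_rot": TCP orientation; "ft_force": force on the tool from outside, world axes, zero at the start; "moment": the same for the moment, N m; "finger_gap": finger opening in m; "gripper_force": force on a finger pad.
Only numpy, scipy, OpenCV 4.12 (cv2) and the standard library are available. Lean on these libraries where they do the work, as an engineer would, in place of code of your own. Each camera call takes 0.05 s, during which the arm holds its last target. There are 200 camera calls.

## Working session

There is one attempt and no reset: what is moved stays moved. The work goes in short steps, Python scripts to look and compute and a tool call to move; the robot and the scene stay as the last step left them, time stands still between calls to the robot, and variables do not carry over. Pictures are saved under pics/ and viewed, at most 10 in all, crops included, and the job is handed in when it is done.

Besides the shell and the picture viewer there is one more tool, called after "Emit:" as a command line: name --pt "numbers of a row" for each row, then --argument value for the rest. servo_tool: Moves the arm, as the interface text tells. Its arguments: {"type":"object","properties":{"motion":{"type":"array"},"fingers":{"type":"number"},"newtons":{"type":"number"}},"required":["motion"]}

```bash
mkdir -p pics
cat > h.py <<'E'
import numpy as np, cv2
from cell import bot
def cloud(name):
    im,d=bot.read_camera(name); c=bot.get_calibration(name); K=np.array(c["intrinsics"]); T=np.array(c["camera_from_world"])
    v,u=np.mgrid[:384,:512]; P=np.stack([(u-K[0,2])/K[0,0]*d,(v-K[1,2])/K[1,1]*d,d],-1)
    W=(P-T[:3,3])@T[:3,:3]; W[d==0]=np.nan
    return im,W,K,T
E
python3 - <<'E'
from h import *
print({k:np.round(v,3) for k,v in bot.read_state().items()})
ims=[]
for n in ("scene","side"):
    im,W,K,T=cloud(n); np.savez(n+".npz",im=im,W=W,K=K,T=T); cv2.imwrite(f"pics/{n}.png",im[:,:,::-1])
    for l in ("guard","paddle","push_plate","vial_a","dropper","stick"):
        for r in bot.masks_of(n,l)[:3]:
            m=r["mask"]; p=W[m]; p=p[~np.isnan(p[:,0])]
            if len(p): print(n,l,round(r["score"],2),np.round(r["location"]),m.sum(),"med",np.round(np.median(p,0),3),"lo",np.round(np.percentile(p,5,axis=0),3),"hi",np.round(np.percentile(p,95,axis=0),3))
E
```

```text
{'clock': np.float64(0.0), 'joint_positions': array([ 1.034,  0.494,  1.346,  0.   ,  1.303, -0.095]), 'qd': array([ 0.001,  0.001, -0.001,  0.002,  0.001, -0.001]), 'joint_efforts': array([-3.0000e-03, -8.7887e+01, -3.8186e+01,  7.0000e-02,  5.4000e-02,
       -0.0000e+00]), 'tool_pos': array([0.266, 0.565, 0.232]), 'tool_rot': array([-0.   ,  0.219,  0.976, -0.001]), 'ft_force': array([0.457, 0.068, 0.43 ]), 'moment': array([-0.032,  0.033, -0.053]), 'gripper_force': np.float64(0.0), 'finger_gap': np.float64(0.091)}
scene guard 0.82 [274. 192.] 1192 med [ 0.549 -0.08   0.065] lo [ 0.527 -0.155  0.03 ] hi [ 0.637 -0.05   0.086]
scene paddle 0.65 [265. 182.] 88 med [ 0.6   -0.109  0.072] lo [ 0.572 -0.12   0.066] hi [ 0.646 -0.092  0.075]
scene push_plate 0.98 [298. 212.] 721 med [ 0.451 -0.074  0.029] lo [ 0.441 -0.104  0.015] hi [ 0.55  -0.052  0.068]
scene vial_a 0.6 [250. 220.] 195 med [0.54  0.018 0.02 ] lo [ 0.531 -0.026  0.003] hi [0.588 0.026 0.044]
scene vial_a 0.48 [234. 204.] 145 med [ 0.631 -0.007  0.021] lo [ 0.623 -0.024  0.002] hi [0.648 0.001 0.044]
scene dropper 0.7 
[... 401 characters left out ...]
2] hi [ 0.685 -0.098  0.075]
side push_plate 0.73 [222. 223.] 795 med [ 0.47  -0.093  0.028] lo [ 0.442 -0.113  0.015] hi [ 0.517 -0.061  0.07 ]
side push_plate 0.69 [251. 262.] 267 med [ 0.533 -0.21   0.04 ] lo [ 0.522 -0.214  0.005] hi [ 0.543 -0.201  0.075]
side vial_a 0.59 [254. 193.] 86 med [0.541 0.008 0.043] lo [ 0.533 -0.001  0.014] hi [0.554 0.022 0.046]
side vial_a 0.55 [292. 196.] 36 med [ 0.634 -0.013  0.044] lo [ 0.626 -0.02   0.042] hi [ 0.644 -0.006  0.045]
side dropper 0.74 [251. 263.] 286 med [ 0.534 -0.21   0.041] lo [ 0.524 -0.214  0.006] hi [ 0.545 -0.202  0.076]
side stick 0.59 [160. 299.] 581 med [ 0.355 -0.281  0.009] lo [ 0.341 -0.336  0.005] hi [ 0.368 -0.207  0.011]
```

View pics/scene.png

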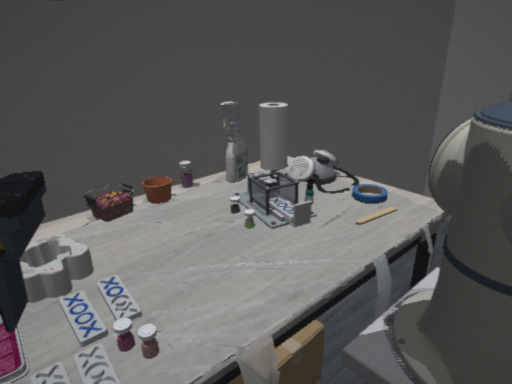

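View pics/side.png

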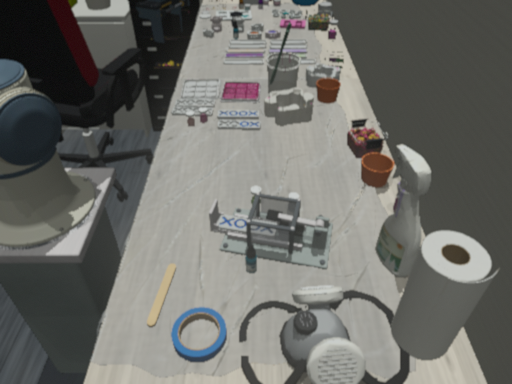

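The scene picture shows the press around (270,195), with the push plate at (300,212), the vials at (235,205) and (250,220), and the dropper at (308,190). In the side picture the guard is at (275,220), the plate at (215,215) and the dropper at (251,255). Next I fit the guard frame and the plate.

```bash
cat > fit.py <<'E'
from h import *
from scipy.optimize import minimize
A=[]
for n in ("scene","side"):
    z=np.load(n+".npz"); W=z["W"].reshape(-1,3); W=W[~np.isnan(W[:,0])]
    W=W[(abs(W[:,0]-.57)<.2)&(abs(W[:,1]+.11)<.13)]; A.append(W)
    p=W[(W[:,2]>.079)&(W[:,2]<.089)&(W[:,0]>.5)&(W[:,0]<.66)&(W[:,1]>-.18)&(W[:,1]<-.03)]
    def f(q,p=p):  # distance outside the frame band (52x50 outer, 42x40 inner half sizes)
        c,s=np.cos(q[2]),np.sin(q[2]); d=(p[:,:2]-q[:2])@np.array([[c,-s],[s,c]])
        o=np.maximum(np.abs(d[:,0])/52,np.abs(d[:,1])/50)
        m=np.maximum(np.abs(d[:,0])-.047,np.abs(d[:,1])-.045)
        return np.minimum(np.abs(m),.015).sum()/len(p)
    best=min((minimize(f,[p[:,0].mean()+dx,p[:,1].mean()+dy,a],method="Nelder-Mead") for a in (-.35,-.2,0,.2,.35) for dx in(-.01,.01) for dy in (-.01,.01)),key=lambda r:r.fun)
    print(n,len(p),np.round(best.x,4),best.fun, cv2.minAreaRect(p[:,:2].astype(np.float32)*1000))
    q=W[(W[:,2]>.045)&(W[:,2]<.075)&(W[:,0]<.5)]
    print(" plate",len(q),cv2.minAreaRect(q[:,:2].astype(np.float32)*1000) if len(q) else 0, np.round(q[:,2].max(),3))
    c,s=np.cos(best.x[2]),np.sin(best.x[2]); d=(q[:,:2]-best.x[:2])@np.array([[c,-s],[s,c]]); print(" plate in guard frame pct",np.round(np.percentile(d,[2,10,50,90,98],axis=0).T,4))
    for a in ("lo",): pass
E
python3 fit.py
python3 - <<'E'
import numpy as np,cv2
z=np.load("side.npz"); cv2.imwrite("pics/c1.png",cv2.resize(z["im"][170:280,190:350,::-1],None,fx=5,fy=5,interpolation=2))
E
```

```text
scene 307 [ 0.5825 -0.1031 -0.2277] 0.002152214688229646 ((584.177001953125, -105.79754638671875), (100.87519073486328, 106.35741424560547), 76.82371520996094)
 plate 198 ((447.0115661621094, -74.04486846923828), (49.262027740478516, 8.595727920532227), 77.31909942626953) 0.073
 plate in guard frame pct [[-0.1426 -0.1415 -0.1399 -0.1376 -0.1351]
 [-0.0261 -0.0213  0.0003  0.0197  0.0213]]
side 646 [ 0.5839 -0.1111 -0.2285] 0.0025777986487835825 ((584.1310424804688, -108.26902770996094), (104.14938354492188, 104.12483215332031), 77.24996948242188)
 plate 129 ((447.4270324707031, -78.85672760009766), (50.21000671386719, 8.844588279724121), 77.51822662353516) 0.073
 plate in guard frame pct [[-0.1436 -0.1426 -0.1375 -0.1365 -0.136 ]
 [-0.0239 -0.0218 -0.0052  0.0186  0.0234]]
```

View pics/c1.png

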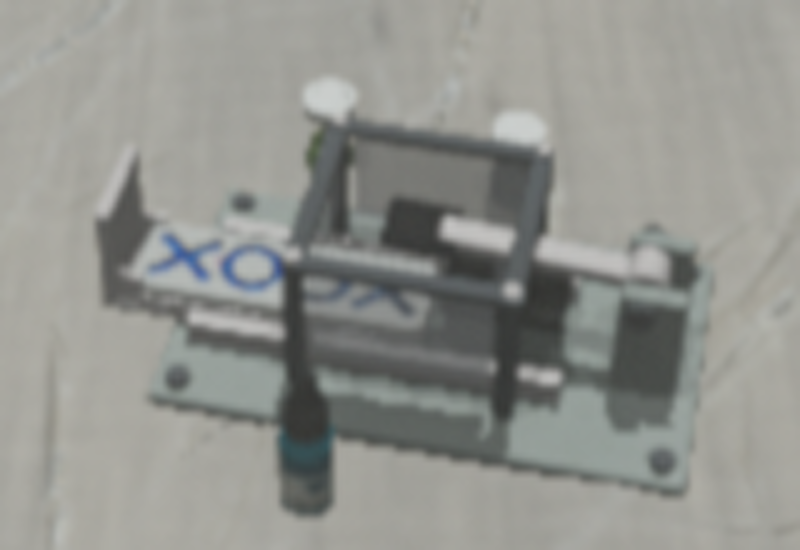

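The side crop shows the guard frame at crop (420,210), the black paddle at (415,225) below the window, and the push plate at (125,230). The dropper is beside the front-right post at (305,440). From the fit:

- **Guard:** centre about (0.584, -0.108), yaw about -0.225.
- **Plate:** front face about (0.444, -0.076), which puts the carriage joint at about 0.006.

I'll shut the fingers and move to in front of the plate.

Emit:
servo_tool --pt "0.06 -0.29 0 0 0 0.014" --pt "0.06 -0.29 0 0 0 0.014" --pt "0.06 -0.29 0 0 0 0.014" --pt "0.06 -0.29 0 0 0 0.014" --pt "0.06 -0.29 0 0 0 0.013" --fingers 0 --newtons 20

```text
clock: 1.32
tool_pos: [0.3268, 0.2736, 0.2331]
tool_rot: [0.0, 0.111, 0.994, 0.0]
ft_force: [1.5, 0.3, 1.2]
finger_gap: 0.0442
gripper_force: 0.0
```

Emit:
servo_tool --pt "0.06 -0.29 0 0 0 0" --pt "0.06 -0.29 0 0 0 0" --pt "0.06 -0.29 0 0 0 0" --pt "0.06 -0.29 0 0 0 0" --pt "0.06 -0.29 0 0 0 0"

```text
clock: 1.95
tool_pos: [0.3869, -0.0167, 0.2333]
tool_rot: [0.001, 0.112, 0.994, -0.0]
ft_force: [1.3, 0.6, -0.5]
finger_gap: 0.0004
gripper_force: 0.0
```

Emit:
servo_tool --pt "0.04 -0.2 0 0 0 0" --pt "0 0 0 0 0 0" --pt "0 0 0 0 0 0"

```text
clock: 2.33
tool_pos: [0.3944, -0.0544, 0.2329]
tool_rot: [-0.0, 0.112, 0.994, 0.0]
ft_force: [0.1, 0.0, 0.7]
finger_gap: 0.0008
gripper_force: 0.0
```

```bash
cat > w.py <<'E'
from h import *
from scipy.spatial.transform import Rotation as R
def wrist():
    s=bot.read_state(); im,d=bot.read_camera("wrist"); c=bot.get_calibration("wrist"); K=np.array(c["intrinsics"]); M=np.array(c["mount"])
    q=s["tool_rot"]; T=np.eye(4); T[:3,:3]=R.from_quat([q[1],q[2],q[3],q[0]]).as_matrix(); T[:3,3]=s["tool_pos"]; C=T@M
    v,u=np.mgrid[:384,:512]; x=(u-K[0,2])/K[0,0]; y=(v-K[1,2])/K[1,1]; r=np.hypot(x,y)+1e-9; t=np.tan(np.minimum(r,1.5))/r
    P=np.stack([x*t*d,y*t*d,d],-1); W=P@C[:3,:3].T+C[:3,3]; W[(d==0)|(r>1.5)]=np.nan
    return im,W,K,C
def proj(X,K,C):
    p=(np.asarray(X)-C[:3,3])@C[:3,:3]; a=np.arctan2(np.hypot(p[:,0],p[:,1]),p[:,2]); ph=np.arctan2(p[:,1],p[:,0])
    return np.stack([K[0,2]+K[0,0]*a*np.cos(ph),K[1,2]+K[1,1]*a*np.sin(ph)],-1)
def g2w(x,y,z,g=(.584,-.108,-.225)):
    c,s=np.cos(g[2]),np.sin(g[2]); return [g[0]+c*x-s*y,g[1]+s*x+c*y,z]
def overlay(im,K,C,name,face=-.144):
    o=cv2.resize(im[:,:,::-1].copy(),None,fx=1.5,fy=1.5)
    for pts,col in (([(a*.042,b*.04,.085) for a,b in((1,1),(1,-1),(-1,-1),(-1,1))],(0,0,255)),([(a*.052,b*.05,.085) for a,b in((1,1),(1,-1),(-1,-1),(-1,1))],(0,255,255)),([(face,-.025,.071),(face,.025,.071),(face+.008,.025,.071),(face+.008,-.025,.071)],(0,255,0))):
        p=proj([g2w(*q) for q in pts],K,C)*1.5+.5; cv2.polylines(o,[np.round(p).astype(np.int32)],True,col,1)
    cv2.imwrite(name,o)
E
python3 - <<'E'
from w import *
im,W,K,C=wrist(); np.savez("wrist.npz",im=im,W=W,K=K,T=C)
overlay(im,K,C,"pics/w1.png")
p=W.reshape(-1,3); p=p[~np.isnan(p[:,0])]
t=p[(p[:,2]>.08)&(p[:,2]<.09)&(abs(p[:,0]-.584)<.09)&(abs(p[:,1]+.108)<.09)]
print(len(t), cv2.minAreaRect(t[:,:2].astype(np.float32)*1000) if len(t) else 0)
t=p[(p[:,2]>.045)&(p[:,2]<.075)&(abs(p[:,0]-.45)<.04)&(abs(p[:,1]+.08)<.06)]
print(len(t), cv2.minAreaRect(t[:,:2].astype(np.float32)*1000) if len(t) else 0)
E
```

```text
0 0
26 ((448.7325134277344, -66.47137451171875), (1.2020092010498047, 7.287581443786621), 77.6377182006836)
```

View pics/w1.png

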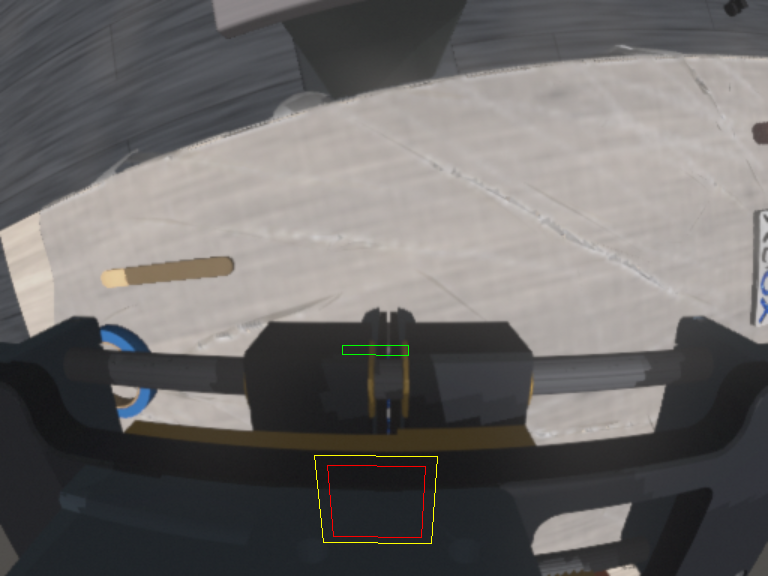

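The wrist camera faces the robot side, so the gripper body hides the press at (376,500). The external camera fits agree with each other, so I'll use those and go down in front of the plate.

Emit:
servo_tool --pt "0.02 -0.055 -0.25 0 0 0" --pt "0 0 -0.25 0 0 0" --pt "0 0 -0.25 0 0 0" --pt "0 0 -0.1 0 0 0" --pt "0 0 0 0 0 0"

```text
clock: 3.0
tool_pos: [0.3978, -0.0645, 0.0621]
tool_rot: [-0.001, 0.111, 0.994, 0.0]
ft_force: [0.2, -0.1, -0.0]
finger_gap: 0.0004
gripper_force: 0.0
```

Emit:
servo_tool --pt "0.049 -0.011 0 0 0 0" --pt "0.049 -0.011 0 0 0 0" --pt "0.03 -0.007 0 0 0 0" --pt "0 0 0 0 0 0"

```text
clock: 3.5
tool_pos: [0.425, -0.0718, 0.0633]
tool_rot: [0.001, 0.112, 0.994, -0.0]
ft_force: [-0.2, -0.2, -0.5]
finger_gap: 0.0007
gripper_force: 0.0
```

Emit:
servo_tool --pt "0.039 -0.009 0 0 0 0" --pt "0.039 -0.009 0 0 0 0" --pt "0.039 -0.009 0 0 0 0"

```text
clock: 3.88
tool_pos: [0.448, -0.077, 0.0629]
tool_rot: [-0.0, 0.112, 0.994, 0.0]
ft_force: [-3.0, 1.8, 2.5]
finger_gap: 0.0004
gripper_force: 1.6
```

Emit:
servo_tool --pt "0.03 -0.007 0 0 0 0" --pt "0.03 -0.007 0 0 0 0" --pt "0.02 -0.004 0 0 0 0" --pt "0.01 -0.002 0 0 0 0" --pt "0 0 0 0 0 0"

```text
clock: 4.5
tool_pos: [0.466, -0.0811, 0.0629]
tool_rot: [0.0, 0.112, 0.994, -0.0]
ft_force: [-1.4, 0.4, -0.2]
finger_gap: 0.0005
gripper_force: 0.2
```

Emit:
servo_tool --pt "0.01 -0.002 0 0 0 0" --pt "0.01 -0.002 0 0 0 0" --pt "0 0 0 0 0 0"

```text
clock: 4.88
tool_pos: [0.4697, -0.0818, 0.0629]
tool_rot: [-0.0, 0.112, 0.994, -0.0]
ft_force: [-3.1, -0.4, 0.1]
finger_gap: 0.0004
gripper_force: 1.3
```

Emit:
servo_tool --pt "0.01 -0.002 0 0 0 0" --pt "0 0 0 0 0 0"

```text
clock: 5.12
tool_pos: [0.4698, -0.0817, 0.0627]
tool_rot: [-0.002, 0.112, 0.994, 0.0]
ft_force: [-12.0, -0.2, 7.4]
finger_gap: 0.0002
gripper_force: 5.9
```

Emit:
servo_tool --pt "0.01 -0.002 0 0 0 0" --pt "0 0 0 0 0 0"

```text
clock: 5.38
tool_pos: [0.4699, -0.0816, 0.0626]
tool_rot: [-0.004, 0.112, 0.994, 0.0]
ft_force: [-21.7, -0.5, 15.3]
finger_gap: 0.0003
gripper_force: 10.4
```

The force climbs while the plate no longer moves, so the carriage is at its hard stop. I'll back off, lift, and check.

Emit:
servo_tool --pt "-0.1 0.022 0 0 0 0" --pt "-0.1 0.022 0 0 0 0" --pt "0 0 0.28 0 0 0" --pt "0 0 0.28 0 0 0" --pt "0 0 0 0 0 0"

```text
clock: 6.0
tool_pos: [0.4362, -0.0744, 0.1786]
tool_rot: [0.004, 0.112, 0.994, -0.001]
ft_force: [0.4, 0.1, -0.8]
finger_gap: 0.0004
gripper_force: 0.0
```

```bash
python3 - <<'E'
from w import *
for n in ("scene","side"):
    im,W,K,T=cloud(n); np.savez(n+".npz",im=im,W=W,K=K,T=T)
    for r in bot.masks_of(n,"paddle")[:1]:
        p=W[r["mask"]]; p=p[~np.isnan(p[:,0])]; c,s=np.cos(-.225),np.sin(-.225); g=np.c_[(p[:,:2]-[.584,-.108])@np.array([[c,-s],[s,c]]),p[:,2]]
        g=g[g[:,0]<.03]; print(n,r["score"],np.round(np.percentile(g,[5,50,95],axis=0),4))
    # overlay guard
    f=5 if n=="side" else 6; x0,y0=(190,170) if n=="side" else (220,150); h,w=(110,160) if n=="side" else (90,120)
    o=cv2.resize(im[y0:y0+h,x0:x0+w,::-1].copy(),None,fx=f,fy=f,interpolation=2)
    for pts,col in (([(a*.042,b*.04,.085) for a,b in((1,1),(1,-1),(-1,-1),(-1,1))],(0,0,255)),([(a*.052,b*.05,.085) for a,b in((1,1),(1,-1),(-1,-1),(-1,1))],(0,255,255)),([(-.1,-.025,.071),(-.1,.025,.071),(-.092,.025,.071),(-.092,-.025,.071)],(0,255,0)),([(a*.017,b*.015,.074) for a,b in((1,1),(1,-1),(-1,-1),(-1,1))],(255,255,0))):
        P=np.array([g2w(*q) for q in pts])@T[:3,:3].T+T[:3,3]; u=P@K.T; u=u[:,:2]/u[:,2:]
        cv2.polylines(o,[np.round((u-[x0,y0]+.5)*f).astype(np.int32)],True,col,1)
    cv2.imwrite(f"pics/o_{n}.png",o)
E
python3 fit.py
```

```text
scene 0.3 [[-0.0505 -0.0422  0.0331]
 [-0.0459  0.0255  0.0651]
 [ 0.0221  0.0504  0.0853]]
side 0.8 [[-0.0132 -0.015   0.0685]
 [ 0.0051 -0.0041  0.0731]
 [ 0.0267  0.0109  0.0757]]
scene 308 [ 0.5827 -0.1033 -0.2296] 0.002209384748913926 ((585.3654174804688, -106.51846313476562), (100.95365142822266, 106.16010284423828), 76.7728042602539)
 plate 183 ((489.919677734375, -84.3948974609375), (52.015193939208984, 9.276769638061523), 76.20452880859375) 0.072
 plate in guard frame pct [[-0.0985 -0.0976 -0.0959 -0.0931 -0.091 ]
 [-0.0268 -0.0216 -0.002   0.0196  0.0219]]
side 643 [ 0.584  -0.1111 -0.2248] 0.002518239419291362 ((584.0614013671875, -109.1335220336914), (102.72457122802734, 104.08684539794922), 76.67195129394531)
 plate 122 ((490.9420471191406, -88.3331298828125), (48.07741165161133, 8.029857635498047), 76.92927551269531) 0.073
 plate in guard frame pct [[-0.0995 -0.0985 -0.0937 -0.0922 -0.0919]
 [-0.0225 -0.0214 -0.004   0.0208  0.0246]]
```

View pics/o_side.png

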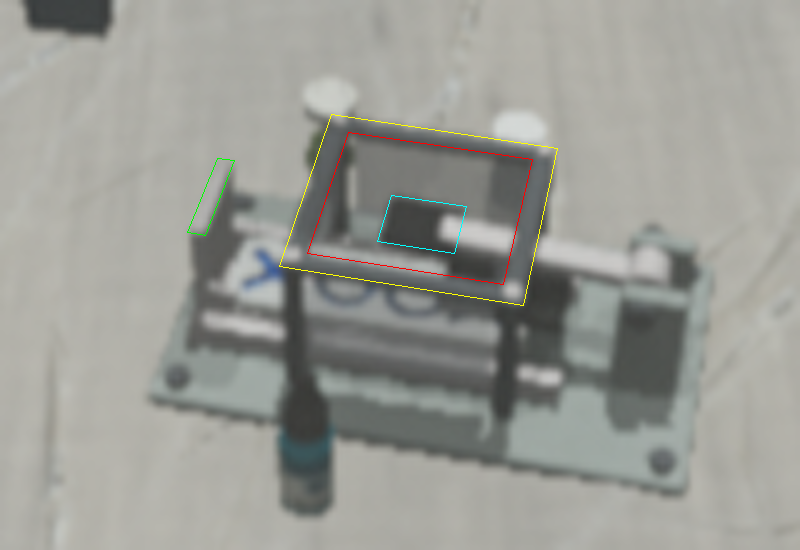

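View pics/o_scene.png

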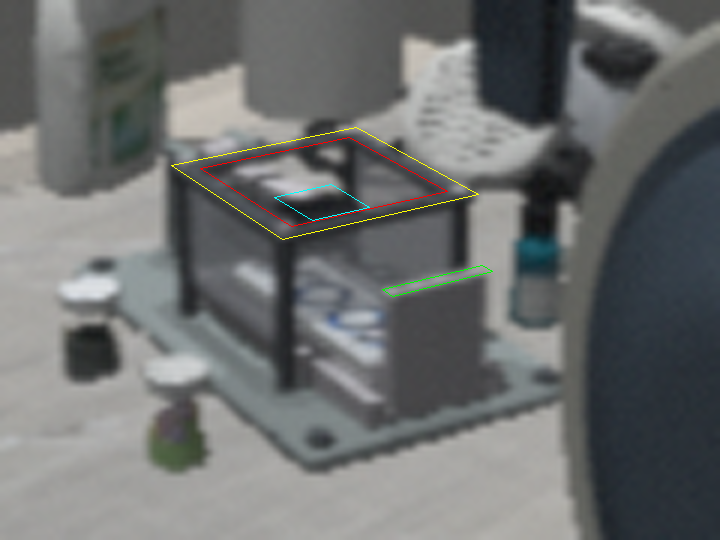

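Overlays match in both pictures: guard frame around (420,210) side and (325,180) scene. The plate lies on the home outline (-100 mm) and the paddle is under the window centre. Now I move over the window.

Emit:
servo_tool --pt "0.25 -0.057 0 0 0 0" --pt "0.25 -0.057 0 0 0 0" --pt "0.215 -0.049 0 0 0 0" --pt "0 0 0 0 0 0" --pt "0 0 0 0 0 0"

```text
clock: 6.82
tool_pos: [0.5755, -0.106, 0.1734]
tool_rot: [-0.002, 0.112, 0.994, 0.0]
ft_force: [-0.2, -0.2, 0.2]
finger_gap: 0.0004
gripper_force: 0.0
```

Emit:
servo_tool --pt "0 0 -0.15 0 0 0" --pt "0 0 -0.15 0 0 0" --pt "0 0 0 0 0 0" --pt "0 0 0 0 0 0"

```text
clock: 7.32
tool_pos: [0.5765, -0.1063, 0.1158]
tool_rot: [0.0, 0.112, 0.994, -0.0]
ft_force: [0.3, 0.4, 1.0]
finger_gap: 0.0004
gripper_force: 0.0
```

Emit:
servo_tool --pt "0.012 -0.003 -0.04 0 0 0" --pt "0 0 -0.04 0 0 0" --pt "0 0 -0.03 0 0 0" --pt "0 0 0 0 0 0"

```text
clock: 7.82
tool_pos: [0.5788, -0.1069, 0.0924]
tool_rot: [-0.0, 0.112, 0.994, 0.0]
ft_force: [0.5, -0.1, 0.1]
finger_gap: 0.0001
gripper_force: 0.0
```

Emit:
servo_tool --pt "0 0 -0.03 0 0 0" --pt "0 0 -0.03 0 0 0" --pt "0 0 0 0 0 0"

```text
clock: 8.2
tool_pos: [0.579, -0.1069, 0.0804]
tool_rot: [-0.0, 0.112, 0.994, 0.0]
ft_force: [-0.5, -0.3, 0.3]
finger_gap: 0.0003
gripper_force: 0.0
```

Emit:
servo_tool --pt "0 0 -0.02 0 0 0" --pt "0 0 -0.01 0 0 0"

```text
clock: 8.45
tool_pos: [0.5793, -0.107, 0.0749]
tool_rot: [0.0, 0.112, 0.994, -0.0]
ft_force: [0.5, 0.4, 4.7]
finger_gap: 0.0002
gripper_force: 2.3
```

Emit:
servo_tool --pt "0 0 -0.01 0 0 0" --pt "0 0 -0.01 0 0 0"

```text
clock: 8.7
tool_pos: [0.5797, -0.1071, 0.0727]
tool_rot: [0.001, 0.112, 0.994, -0.0]
ft_force: [-13.2, 3.7, 52.6]
finger_gap: 0.0008
gripper_force: 26.8
```

Emit:
servo_tool --pt "0 0 -0.01 0 0 0" --pt "0 0 0 0 0 0"

```text
clock: 8.95
tool_pos: [0.5798, -0.1072, 0.0722]
tool_rot: [0.002, 0.112, 0.994, -0.0]
ft_force: [-16.5, 3.4, 61.3]
finger_gap: 0.0009
gripper_force: 31.5
```

The lever is at its hard stop: 61 N at TCP z 0.072, close to the expected 0.071. I'll go straight up, away from the press, and check.

Emit:
servo_tool --pt "0 0 0.05 0 0 0" --pt "0 0 0.25 0 0 0" --pt "0 0 0.28 0 0 0" --pt "0 0 0.1 0 0 0" --pt "0 0 0 0 0 0"

```text
clock: 9.57
tool_pos: [0.5798, -0.1072, 0.2063]
tool_rot: [0.001, 0.112, 0.994, -0.0]
ft_force: [-0.3, 0.0, -0.3]
finger_gap: 0.0002
gripper_force: 0.0
```

Emit:
servo_tool --pt "-0.25 0.1 0 0 0 0" --pt "-0.25 0.1 0 0 0 0" --pt "-0.2 0.1 0 0 0 0" --pt "0 0 0 0 0 0" --pt "0 0 0 0 0 0"

```text
clock: 10.2
tool_pos: [0.4392, -0.047, 0.2043]
tool_rot: [-0.0, 0.112, 0.994, 0.0]
ft_force: [0.4, -0.1, 0.1]
finger_gap: 0.0003
gripper_force: 0.0
```

```bash
python3 - <<'E'
from w import *
o=np.load("side.npz")["W"]
im,W,K,T=cloud("side"); np.savez("side.npz",im=im,W=W,K=K,T=T)
cv2.imwrite("pics/end.png",cv2.resize(im[170:280,190:350,::-1],None,fx=5,fy=5,interpolation=2))
for r in bot.masks_of("side","paddle")[:1]:
    p=W[r["mask"]]; p=p[~np.isnan(p[:,0])]; c,s=np.cos(-.225),np.sin(-.225); g=np.c_[(p[:,:2]-[.584,-.108])@np.array([[c,-s],[s,c]]),p[:,2]]
    g=g[abs(g[:,0])<.012]; print(r["score"],np.round(np.percentile(g,[5,50,95],axis=0),4))
for l in ("vial_a","dropper","stick"):
    for r in bot.masks_of("side",l)[:2]: print(l,round(r["score"],2),np.round(np.nanmedian(W[r["mask"]],0),3))
E
python3 fit.py|tail -3
```

```text
0.78 [[-0.01   -0.0071  0.0517]
 [ 0.0012  0.001   0.054 ]
 [ 0.0107  0.0088  0.0569]]
vial_a 0.62 [ 0.635 -0.013  0.044]
vial_a 0.53 [0.54  0.008 0.043]
dropper 0.6 [ 0.534 -0.21   0.04 ]
stick 0.89 [ 0.355 -0.272  0.009]
stick 0.23 [ 0.498 -0.096  0.03 ]
 plate 124 ((490.9910583496094, -88.97389221191406), (52.57166290283203, 7.794316291809082), 76.84561157226562) 0.073
 plate in guard frame pct [[-0.0994 -0.0986 -0.0937 -0.0923 -0.092 ]
 [-0.0238 -0.022  -0.0047  0.0201  0.025 ]]
```

View pics/end.png

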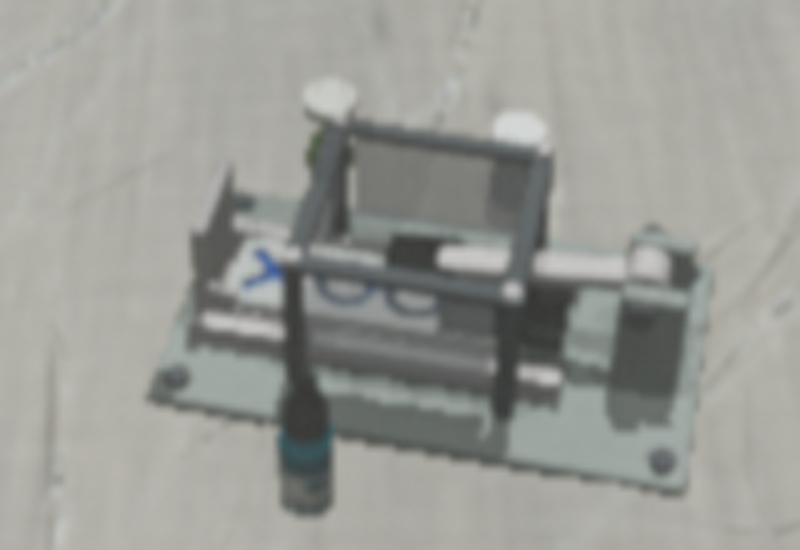

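The end picture shows the paddle down at (415,250), with its top at about 53 mm, and the plate home at (215,235). The vials, dropper and stick have not moved.

```bash
python3 -c "
from cell import bot
print(bot.finish_job())"
```

```text
the job is handed in; nothing more can be done
None
```

The carriage is fully home and the lever is pressed to its stop; no guard contact was seen, the vials, dropper and stick measured unmoved, and the job was handed in at about 10 s of the 43 s allowed.

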